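# Drive the worn brass axle pin out of the sander arm

## Task

Slide the yellow catch pan under the brass pin of the clamped sander arm. Then, with the slim flat-ended punch with the orange guard (not with the gripper's fingers), drive the brass pin down out of its hole so that it drops into the pan, and hang the punch back in the rack socket it came from. Leave the dark steel pin seated in the arm.

Things in the scene. Friction and masses are not known exactly. Their poses are not given: they have to be found in the camera images.
- brass_pin: Brass pin, 20 mm diameter, 55 mm long, upright in a 22 mm through-hole of the level aluminium arm; origin: its centre, z up along it. Its top starts 10 mm above the arm's top face (105 mm above the table), its foot 60 mm above the table. Spring balls hold it: 10 to 15 N pushes it down; it falls free when its top is about 10 mm below that face, so drive the punch tip 15 to 25 mm below the face.
- steel_pin: Like dark steel pin, to be left in the arm's other hole, 76 mm away (holes vary); origin: centre. The arm, a bar 50 wide, 28 thick, runs along the line of the pins, within 12 degrees of world x. Its long sides are open, with 77 mm free below, between two risers 107 mm either side of the pins' midpoint. A roller (far end) and clamp (near end) rise up to 34 mm on it, over 90 mm from the midpoint.
- pan: Yellow pan on the table, to the right (-y) of the arm: 94 x 94 mm outside, 84 x 84 inside, 30 high, walls and floor 5; 0.25 kg. Origin: centre of its underside. Black bar handle along the pan's -y axis (to the right): 14 mm wide, 47 to 150 mm from the origin, 18 to 40 mm above the table. Pinch it across from above 110 mm from the origin and slide the pan under the arm, handle still to the right.
- punch: Punch, orange guard, upright. Origin: tip; z up. 8 mm thick to 45 mm, 12 to 80, guard disc 48 wide at 80-86, dark grip 18 wide at 86-146 mm, pinch from above; 0.18 kg. Hangs by its guard on a rack top 90 mm above the table, in a 28 mm hole, one of three 75 mm apart; tools with black and blue guards fill the others (places vary). Lift 90 mm to clear. Put back: same hole, guard down on the rack.
Not all that is in view belongs to the job. Of the things that look like the pan, take the one that is farthest from the robot's base at the start.

How it is judged:
On the way, in this order (a step that is already met when the one before it is completed fails the run):
1. the pan stands flat on the table under the brass pin, which is still in its hole (pan centre within 28 mm of the pin's axis) (horizontal distance between pan and brass_pin below 0.028 m and angle between pan's own z axis and vertical below 0.1 rad and height (world z) of pan below 0.006 m and distance of brass_pin from where it was at the start of the episode below 0.006 m), for 0.2 s.
2. the punch's tip is on the brass pin's top and has driven it down more than 6 mm (distance between punch and brass_pin below 0.036 m and distance of brass_pin from where it was at the start of the episode above 0.006 m and height (world z) of punch above 0.075 m), for 0.02 s.
At the end, for the whole second after the job is handed in: Brass pin at rest inside the pan (centre within 45 mm of the pan's centre along each pan axis, under 45 mm up); pan flat on the table; punch at rest, within 10 degrees of upright and 20 mm of where it hung at the start; steel pin within 10 mm of its start (x of brass_pin in the frame of pan between -0.045 and 0.045 m and y of brass_pin in the frame of pan between -0.045 and 0.045 m and z of brass_pin in the frame of pan below 0.045 m and linear speed of brass_pin below 0.03 m/s and angle between pan's own z axis and vertical below 0.1 rad and height (world z) of pan below 0.006 m and linear speed of each of pan, punch below 0.02 m/s and distance of punch from where it was at the start of the episode below 0.02 m and angle between punch's own z axis and vertical below 0.17 rad and distance of steel_pin from where it was at the start of the episode below 0.01 m); the robot touches nothing.
It fails at once if the gripper's fingers push or hold the brass pin (contact force between the fingers and brass_pin above 1 N).
It fails at once if the steel pin is moved more than 10 mm (distance of steel_pin from where it was at the start of the episode above 0.01 m).
It also fails if it takes over 61 s, if anything falls off the work surface, if the arm or the gripper's body presses on something with over 40 N, if the wrist force passes 120 N, or if a joint passes its speed limit or range.

## Robot

A 7-joint arm with a two-finger parallel gripper is mounted at the origin on the work surface. World frame = base frame: x ahead of the robot, y to its left, z up, the work surface at z = 0. Lengths are in m, angles in rad, forces in N, time in s.
With the tool pointing down it reaches from about 0.425 to 0.925 m from the base axis. Payload 6.8 kg.
Tool frame: the origin (TCP) lies at the very end of the fingers, on their centre line; the grasp point (between the pads) lies 19 mm behind it (bot.grip_depth is the distance from the TCP to the grasp point, in m); z points along the fingers, y is the direction in which the jaws open and shut (so a half turn about z gives the same grasp; the last joint's range is limited). The gripper opens to 85 mm and grips with 20 to 120 N. Pads are 22 mm wide; open, the fingers measure 114 mm over their backs; the gripper's body (76 mm by 85 mm) begins 54 mm behind the grasp point. The pads swing forward as they close: fully open they stand 13 mm farther back than shut.
Start: joints at [-1.377, 0.477, 0.022, 1.555, -0.011, 1.109, -0.083], TCP at [0.201, 0.645, 0.231] pointing down, gripper open.
Joint ranges: [-2.96, 2.96], [-0.34, 2.1], [-1.41, 1.46], [0.24, 2.44], [-1.37, 4.51], [0.17, 1.92], [-2.96, 2.96]. Speed limits (rad/s): [2.39, 2.39, 3.14, 3.14, 3.14, 3.14, 3.14].

## Interface

Orientations are given as a unit quaternion [w, x, y, z].
In Python, from station import bot gives the robot as it stands.
- The arm moves only by the tool step_arm, never from a script. Its argument "increments" is a list of rows, each a list of 7 numbers: the shift along the world's x, y, z in m, then the turn, a rotation vector about the world's x, y, z in degrees, then the gripper command: -1 is fully open, 1 is shut, values between are in proportion. In form: [[dx, dy, dz, rx, ry, rz, fingers], ...]. A call has 1 to 10 rows; each row is the pose to reach, as a shift and turn from the pose commanded when the call began; what a row does not reach only later rows make up. A row lasts 1/12 s, in which the tool goes at most 41.7 mm and 7.16 degrees, less where a joint would pass 70% of its speed; a pose out of reach is approached as far as the arm can. A call with a gripper value outside its range is refused whole. The fingers move at their own pace and stop on an object; "force" is the grip in N (left out, the last holds). Time passes only in rows, so rows that repeat a pose let the fingers close. It gives the time, the measured TCP pose, the force and the opening at its end, in the units of the state.
- bot.get_obs(): the state, without advancing time (a new reading comes with each control period).
- bot.read_camera(name): name is "side" or "top" or "wrist"; returns a dict with "color" (480x640x3 uint8, red, green, blue), "intrinsics" (3x3 intrinsics, pixels), "D" ([k1, k2, p1, p2, k3] as OpenCV has them; the pictures are not rectified), "extrinsics" (4x4, takes a point from camera to world coordinates). Camera axes: x right, y up, looking along -z (the intrinsics and any distortion apply to the point x, -y, -z); pixel columns grow to the right and rows downward; lengths in m; the calibration is good to about 2 mm. A picture is of the moment at which its call begins. There is no depth.
- bot.hand_in(): hands the job in, once; it reports no verdict.
Trained networks look in the newest picture that a camera, given by its name, has taken for a name from the list of things; names that differ only in an ending like _2 or _b are one class to them, and where a whole thing is asked for, a point or a joint stands for the part that bears it (a point fixed in the world has none). Each returns a list of dicts, best first, with "conf" (0 to 1); they miss things now and then, are a little off and sometimes report something else, mostly with a low value. They report only what shows in the picture. A call takes as long as a camera call. They do not tell look-alikes from the thing itself.
- bot.recognise(thing, camera): "location" ([column, row] as shares, 0 to 1, of the picture: columns of its width, rows of its height, amid what is visible of it).
- bot.place_of(thing, camera): "location" ([column, row] as shares, 0 to 1, of the picture: columns of its width, rows of its height: a listed point, or the origin of a listed thing).
The state is a dict: "t": time; "q": joint angles; "joint_vel": joint speeds; "joint_torque": joint torques, N m; "eef_pos": TCP position; "tool_rot": TCP orientation; "contact_force": force on the tool from outside, world axes, zero at the start; "torque": the same for the moment, N m; "gripper_width": opening from 0.0 (shut) to 1.0 (fully open).
Only numpy, scipy, OpenCV 4.12 (cv2) and the standard library are available. Lean on these libraries where they do the work, as an engineer would, in place of code of your own. Each camera call takes 0.05 s, during which the arm holds its last target.

## Working session

There is one attempt and no reset: what is moved stays moved. The work goes in short steps, Python scripts to look and compute and a tool call to move; the robot and the scene stay as the last step left them, time stands still between calls to the robot, and variables do not carry over. Pictures are saved under pics/ and viewed, and the job is handed in when it is done.

Besides the shell and the picture viewer there is one more tool, called after "Request:" as a command line: name --pt "numbers of a row" for each row, then --argument value for the rest. step_arm: Moves the arm, as the interface text tells. Its arguments: {"type":"object","properties":{"increments":{"type":"array","items":{"type":"array","items":{"type":"number"}}},"force":{"type":"number"}},"required":["increments"]}

```bash
ls; mkdir -p pics; cat > h.py <<'E'
import numpy as np, cv2
from station import bot
def save(c,name):
    r=bot.read_camera(c); cv2.imwrite(f'pics/{name}.png',r['color'][:,:,::-1]); return r
def ray(r,uv):
    p=cv2.undistortPoints(np.array([[uv]],float),np.array(r['intrinsics']),np.array(r['D']))[0,0]
    d=np.array([p[0],-p[1],-1.]); E=np.array(r['extrinsics']); return E[:3,3],E[:3,:3]@d
def onz(r,uv,z):
    o,d=ray(r,uv); return o+d*(z-o[2])/d[2]
def tri(rs):
    A=np.zeros((3,3));b=np.zeros(3)
    for o,d in rs:
        d=d/np.linalg.norm(d);P=np.eye(3)-np.outer(d,d);A+=P;b+=P@o
    x=np.linalg.solve(A,b); return x,[np.linalg.norm((np.eye(3)-np.outer(d,d)/(d@d))@(x-o)) for o,d in rs]
def proj(r,X):
    E=np.array(r['extrinsics']);c=E[:3,:3].T@(np.array(X)-E[:3,3])
    p=cv2.projectPoints(np.array([[c[0],-c[1],-c[2]]]),np.zeros(3),np.zeros(3),np.array(r['intrinsics']),np.array(r['D']))[0].ravel();return p
E
python3 - <<'E'
from h import *
import pickle
np.set_printoptions(precision=4,suppress=True)
R={}
for c in ['side','top']:
    R[c]=save(c,c+'0')
    print(c,np.array(R[c]['extrinsics']))
    for t in ['brass_pin','steel_pin','pan','punch']:
        print(t,[(round(float(x['conf']),2),np.round(np.array(x['location'])*[640,480],1)) for x in bot.place_of(t,c)])
pickle.dump(R,open('r0.pkl','wb'))
o=bot.get_obs();print(o['t'],o['eef_pos'],o['tool_rot'],o['contact_force'])
E
```

```text
pics
side [[ 0.7301  0.3741 -0.5718 -0.1484]
 [-0.6832  0.4155 -0.6005 -0.7417]
 [ 0.0129  0.8291  0.5589  0.6727]
 [ 0.      0.      0.      1.    ]]
brass_pin [(0.56, array([288.7, 180. ]))]
steel_pin [(0.4, array([265.4, 187.8]))]
pan [(0.97, array([273. , 301.9])), (0.87, array([165.8, 253. ])), (0.66, array([337.3, 243.6]))]
punch []
top [[-0.0032  0.9942 -0.1072  0.3453]
 [-0.9997 -0.0004  0.0263 -0.0603]
 [ 0.0261  0.1072  0.9939  1.0504]
 [ 0.      0.      0.      1.    ]]
brass_pin [(0.56, array([203.9, 169.6]))]
steel_pin [(0.42, array([200.2, 200.3])), (0.3, array([205.1, 167.7]))]
pan [(0.9, array([180.9, 336.6])), (0.7, array([303.3, 187.6])), (0.66, array([328.9, 302.2]))]
punch [(0.9, array([436.7, 250.3]))]
0.5 [0.2006 0.6445 0.2313] [-0.      0.1503  0.9886 -0.    ] [ 0.1022 -0.2103  0.2899]
```

View pics/side0.png

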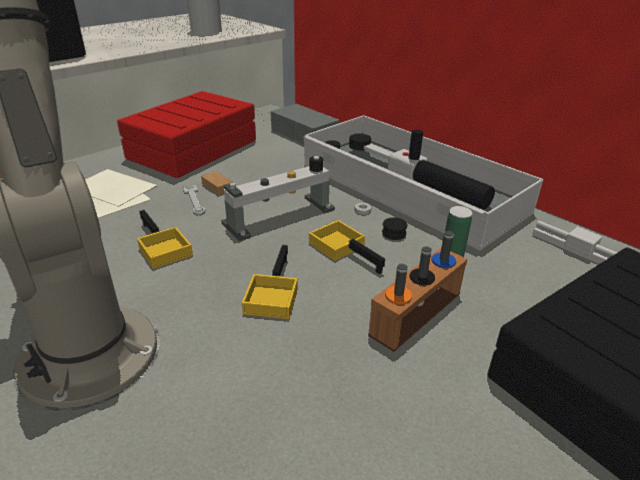

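View pics/top0.png

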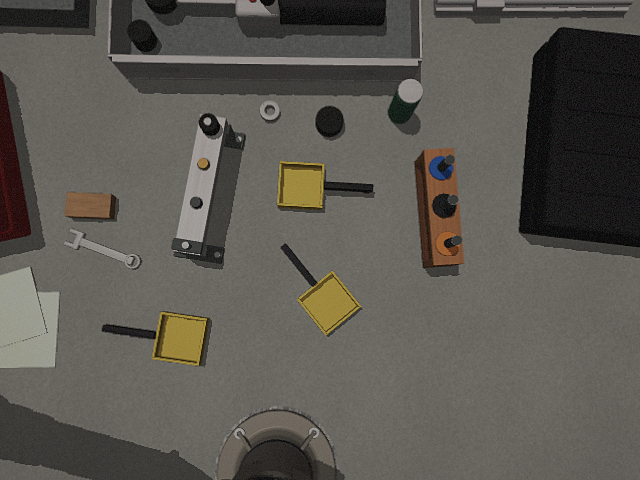

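The pan to take is the one at (301,186) in the top picture, with its handle to the right; it is the farthest from the base. The brass pin is at about (203,163), the steel pin at (196,202) and the orange guard at (447,244). Next I'll refine these with zoomed crops.

```bash
python3 - <<'E'
from h import *
import pickle
R=pickle.load(open('r0.pkl','rb'))
t=R['top']['color'][:,:,::-1]; s=R['side']['color'][:,:,::-1]
def z(im,x,y,w,h,k): return cv2.resize(im[y:y+h,x:x+w],None,fx=k,fy=k,interpolation=cv2.INTER_CUBIC)
a=z(t,160,100,100,75,4);b=z(t,160,175,100,75,4);c=z(t,270,150,110,75,4)[:, :400];d=z(t,410,200,100,75,4)
cv2.imwrite('pics/zt.png',np.vstack([np.hstack([a,b]),np.hstack([c,d])]))
cv2.imwrite('pics/zs.png',np.vstack([np.hstack([z(s,220,140,100,75,4),z(s,365,225,100,75,4)]),np.hstack([z(s,300,210,100,75,4),z(s,365,225,100,75,4)])]))
E
```

```text
(no output)
```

View pics/zt.png

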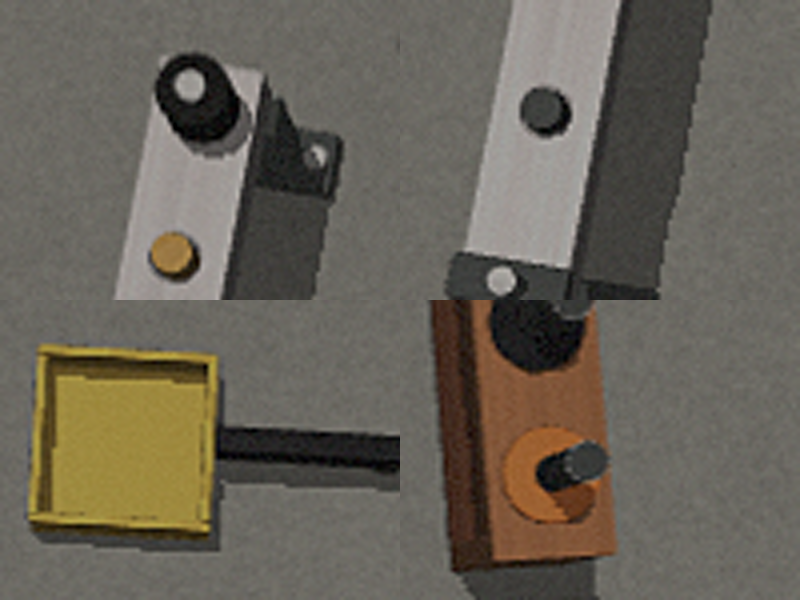

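View pics/zs.png

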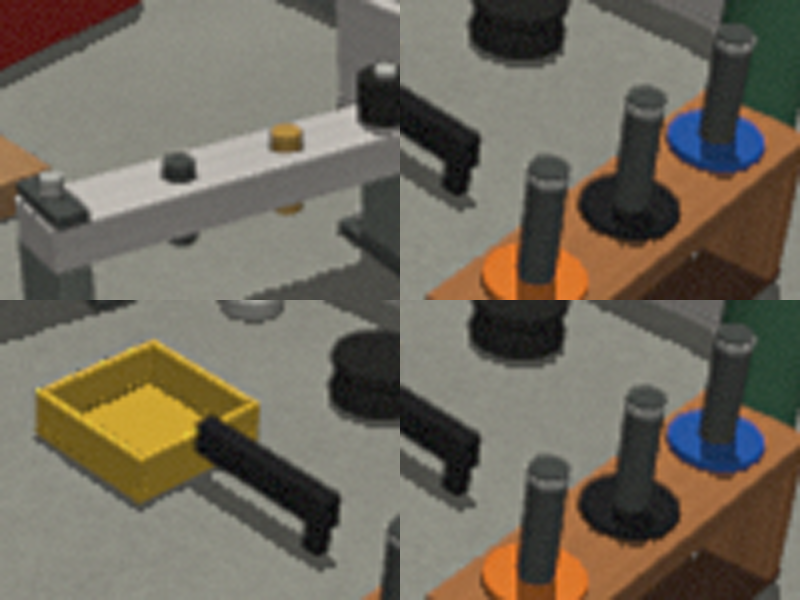

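```bash
python3 - <<'E'
from h import *
import pickle
np.set_printoptions(precision=4,suppress=True)
R=pickle.load(open('r0.pkl','rb'));T=R['top'];S=R['side']
for n,a,b,z in [('brass',(203.1,162.7),(291.5,172.8),.105),('steel',(195.1,202),(264.6,179.6),.105),('griptop',(456.4,239.8),(402,266.),.156),('guard',(447.5,243.3),(398.6,294),.096)]:
    print(n,onz(T,a,z),onz(S,b,z),tri([ray(T,a),ray(S,b)]))
P=[onz(T,p,.03)[:2] for p in [(280,161.5),(324.2,163.5),(323,209),(278,207)]]
print(np.array(P),np.mean(P,0),[np.linalg.norm(P[i]-P[(i+1)%4]) for i in range(4)])
# rim segm
h1=onz(T,(326,185.8),.04);h2=onz(T,(372.5,187.8),.04);print('handle',h1,h2)
for p in [(299.3+38,239)]: pass
# side rim corners
for p in [(309.5,308-300+0)]: pass
sc=[(309.5,232.8),(338.3,220.3),(364.5,236.2),(335.5,249.3)]
Q=np.array([onz(S,p,.03)[:2] for p in [(309.3,235),(338.3,220.5),(364.5,236.2),(335.5,249.5)]]);print(Q,Q.mean(0))
o=bot.get_obs()
E
```

```text
brass [0.6016 0.1387 0.105 ] [0.6112 0.1526 0.105 ] (array([0.5985, 0.1369, 0.1148]), [np.float64(0.0005171927586405252), np.float64(0.0005171927586404617)])
steel [0.5249 0.1523 0.105 ] [0.5366 0.1677 0.105 ] (array([0.5228, 0.1497, 0.1163]), [np.float64(7.752031357824493e-05), np.float64(7.752031357829356e-05)])
griptop [ 0.4465 -0.3317  0.156 ] [ 0.4469 -0.3308  0.156 ] (array([ 0.4463, -0.3314,  0.1567]), [np.float64(0.0001432252188855063), np.float64(0.00014322521888525874)])
guard [ 0.4465 -0.3325  0.096 ] [ 0.445  -0.3328  0.096 ] (array([ 0.4463, -0.3324,  0.0952]), [np.float64(0.0004009129010719591), np.float64(0.00040091290107183245)])
[[ 0.6254 -0.0047]
 [ 0.6215 -0.097 ]
 [ 0.5251 -0.0941]
 [ 0.5292 -0.001 ]] [ 0.5753 -0.0492] [np.float64(0.09239942771480626), np.float64(0.09644560439680339), np.float64(0.09320084186169467), np.float64(0.09630116881818798)]
handle [ 0.5718 -0.1002  0.04  ] [ 0.5678 -0.1963  0.04  ]
[[ 0.527  -0.007 ]
 [ 0.624  -0.0061]
 [ 0.6193 -0.097 ]
 [ 0.5302 -0.0906]] [ 0.5751 -0.0502]
```

Request:
step_arm --pt "0.02 -0.04 0 0 0 -5 -1" --pt "0.035 -0.075 0 0 0 -10 -1" --pt "0.05 -0.11 0 0 0 -15 -1" --pt "0.065 -0.145 0 0 0 -20 -1" --pt "0.08 -0.18 0 0 0 -25 -1" --pt "0.1 -0.215 0 0 0 -30 -1" --pt "0.115 -0.25 0 0 0 -35 -1" --pt "0.13 -0.285 0 0 0 -40 -1" --pt "0.15 -0.32 0 0 0 -45 -1" --pt "0.17 -0.355 0 0 0 -50 -1" --force 40

```text
t: 1.33
eef_pos: [0.371, 0.2879, 0.2317]
tool_rot: [-0.0, 0.556, 0.831, 0.001]
contact_force: [0.4, 0.7, -0.2]
gripper_width: 0.999
```

Request:
step_arm --pt "0.018 -0.035 0 0 0 -3 -1" --pt "0.035 -0.07 0 0 0 -6 -1" --pt "0.05 -0.105 0 0 0 -9 -1" --pt "0.07 -0.14 0 0 0 -12 -1" --pt "0.085 -0.175 0 0 0 -15 -1" --pt "0.1 -0.21 0 0 0 -18 -1" --pt "0.12 -0.245 0 0 0 -21 -1" --pt "0.135 -0.28 0 0 0 -24 -1" --pt "0.15 -0.315 0 0 0 -25 -1" --pt "0.165 -0.35 0 0 0 -25 -1"

```text
t: 2.17
eef_pos: [0.5362, -0.0621, 0.2316]
tool_rot: [0.0, 0.721, 0.693, 0.0]
contact_force: [1.3, 0.9, -0.5]
gripper_width: 1.0
```

Request:
step_arm --pt "0.017 -0.03 -0.01 0 0 0 -1" --pt "0.034 -0.06 -0.025 0 0 0 -1" --pt "0.034 -0.097 -0.045 0 0 0 -1" --pt "0.034 -0.097 -0.08 0 0 0 -1" --pt "0.034 -0.097 -0.1 0 0 0 -1" --pt "0.034 -0.097 -0.1 0 0 0 -1"

```text
t: 2.67
eef_pos: [0.5666, -0.1573, 0.1271]
tool_rot: [-0.003, 0.722, 0.692, -0.002]
contact_force: [0.1, 1.1, -0.0]
gripper_width: 1.004
```

```bash
python3 - <<'E'
from h import *
np.set_printoptions(precision=4,suppress=True)
o=bot.get_obs();print(o['t'],o['eef_pos'],o['tool_rot'],o['q'])
r=save('wrist','w1');print(np.array(r['extrinsics']))
import pickle;pickle.dump(r,open('w1.pkl','wb'))
for X in [(.5704,-.16,.04),(.5718,-.1002,.04),(.5678,-.1963,.04)]:print(proj(r,X))
E
```

```text
2.6667 [ 0.5666 -0.1573  0.1271] [-0.003   0.7215  0.6924 -0.0024] [-0.2651  0.5145  0.5743  1.8856 -0.3612  0.8539  0.452 ]
[[ 0.9991  0.0375  0.0189  0.5714]
 [-0.0415  0.9504  0.3081 -0.0773]
 [-0.0064 -0.3086  0.9512  0.269 ]
 [ 0.      0.      0.      1.    ]]
[333.6717 248.3979]
[332.3071 152.3436]
[331.7392 300.031 ]
```

View pics/w1.png

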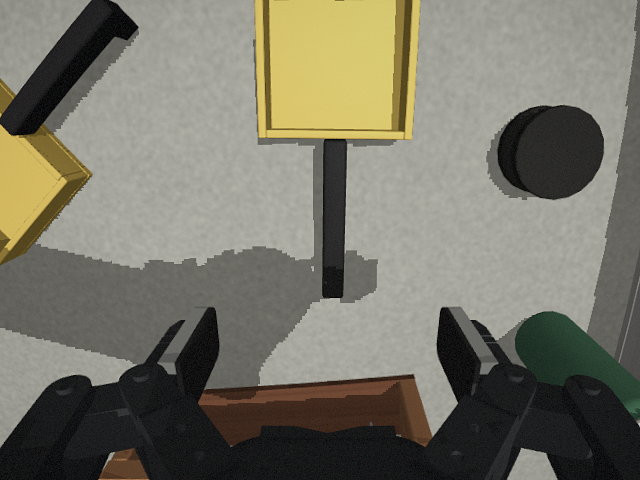

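Request:
step_arm --pt "0.001 -0.003 -0.035 0 0 0 -1" --pt "0.001 -0.003 -0.07 0 0 0 -1" --pt "0.001 -0.003 -0.095 0 0 0 -1" --pt "0.001 -0.003 -0.11 0 0 0 -1" --pt "0.001 -0.003 -0.118 0 0 0 -1" --pt "0.001 -0.003 -0.118 0 0 0 1" --pt "0.001 -0.003 -0.118 0 0 0 1" --pt "0.001 -0.003 -0.118 0 0 0 1" --pt "0.001 -0.003 -0.118 0 0 0 1" --pt "0.001 -0.003 -0.118 0 0 0 1" --force 50

```text
t: 3.55
eef_pos: [0.5715, -0.1606, 0.0146]
tool_rot: [0.001, 0.721, 0.693, 0.001]
contact_force: [-0.5, 0.2, -0.6]
gripper_width: 0.3
```

Request:
step_arm --pt "0 0 0 0 0 0 1" --pt "0 0 0 0 0 0 1" --pt "0 0 0 0 0 0 1" --pt "0 0 0 0 0 0 1"

```text
t: 3.88
eef_pos: [0.5712, -0.1605, 0.0143]
tool_rot: [0.0, 0.721, 0.693, 0.001]
contact_force: [-1.4, 1.7, 7.5]
gripper_width: 0.155
```

```bash
python3 - <<'E'
from h import *
np.set_printoptions(precision=4,suppress=True)
r=save('top','t1');o=bot.get_obs();print(o['t'],o['eef_pos'],o['gripper_width'],o['contact_force'])
E
```

```text
3.9333 [ 0.5712 -0.1606  0.0143] 0.15005505898647611 [-0.8672  2.1016  6.6751]
```

View pics/t1.png

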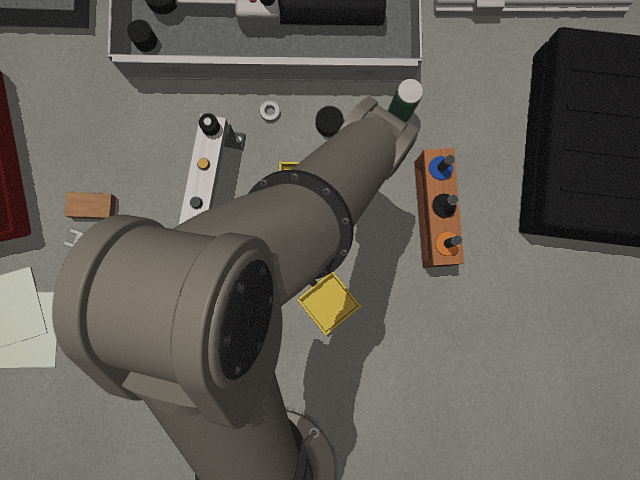

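```bash
python3 - <<'E'
from h import *
import pickle
R=pickle.load(open('r0.pkl','rb'));T=R['top']
n=np.array([.167,.986]);a=np.array([.986,-.167]);c=np.array([.5985,.137])
for p in [(232,149),(242.5,150),(245.5,134),(224,246),(190,248)]:
    X=onz(T,p,.01)[:2];print(X,(X-c)@a,(X-c)@n)
E
```

```text
[0.65747233 0.09832361] 0.06460567148279024 -0.028286546595420556
[0.65544621 0.07609601] 0.06631993270594431 -0.05054131794560295
[0.69044742 0.07011567] 0.10182984009286898 -0.050592726765249105
[0.45016618 0.1118937 ] -0.1420643920949397 -0.04952655976975136
[0.4460435  0.18188168] -0.15781735397802868 0.01879310004867473
```

Request:
step_arm --pt "0 0.005 0 0 0 -2 1" --pt "0 0.015 0 0 0 -4 1" --pt "0.001 0.03 0 0 0 -6 1" --pt "0.001 0.045 0 0 0 -7 1" --pt "0.002 0.06 0 0 0 -7 1" --pt "0.003 0.07 0 0 0 -7 1" --pt "0.003 0.07 0 0 0 -7 1"

```text
t: 4.52
eef_pos: [0.5748, -0.0891, 0.0142]
tool_rot: [0.001, 0.761, 0.648, 0.001]
contact_force: [0.1, 2.5, 6.7]
gripper_width: 0.154
```

```bash
python3 - <<'E'
from h import *
import pickle
r=save('side','s2');pickle.dump(r,open('s2.pkl','wb'))
r=save('wrist','w2');pickle.dump(r,open('w2.pkl','wb'))
E
```

```text
(no output)
```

View pics/s2.png

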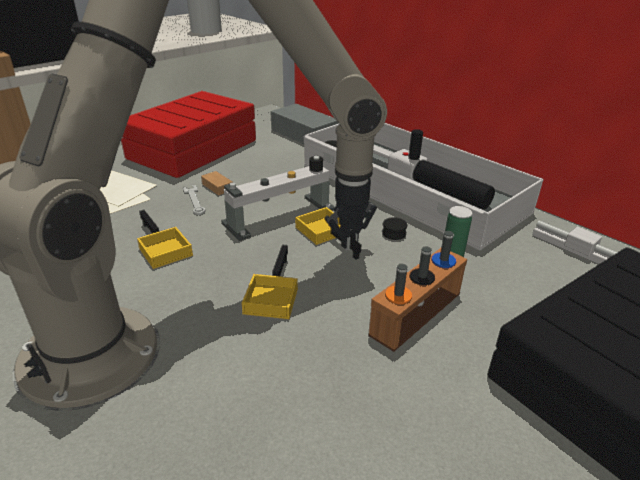

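View pics/w2.png

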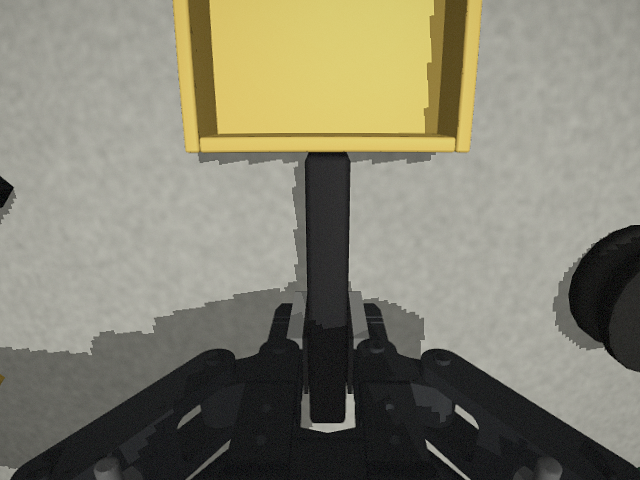

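```bash
python3 - <<'E'
from h import *
import pickle
W=pickle.load(open('w2.pkl','rb'))
A=onz(W,(187,151),.03);B=onz(W,(468,151),.03);print(A,B,np.linalg.norm(A-B),np.degrees(np.arctan2(*(B-A)[1::-1])))
d=(B-A)[:2]/np.linalg.norm((B-A)[:2]);c=(A+B)[:2]/2+np.array([-d[1],d[0]])*.047;print('pan c',c, 'need',np.array([.5945,.1377])-c, bot.get_obs()['eef_pos'])
E
```

```text
[ 0.54096822 -0.01440192  0.03      ] [ 0.63140971 -0.02909638  0.03      ] 0.09162744877996086 -9.22847974895051
pan c [0.59372644 0.02464251] need [0.00077356 0.11305749] [ 0.57483821 -0.08912552  0.01425988]
```

Request:
step_arm --pt "-0.008 0.002 0 0 0 0 1" --pt "-0.016 0.006 0 0 0 0 1" --pt "-0.014 0.02 0 0 0 0 1" --pt "-0.012 0.035 0 0 0 0 1" --pt "-0.01 0.05 0 0 0 0 1" --pt "-0.007 0.065 0 0 0 0 1" --pt "-0.004 0.08 0 0 0 0 1" --pt "-0.002 0.095 0 0 0 0 1" --pt "0 0.108 0 0 0 0 1" --pt "0.001 0.115 0 0 0 0 1"

```text
t: 5.45
eef_pos: [0.5744, 0.0228, 0.0143]
tool_rot: [0.001, 0.762, 0.647, -0.0]
contact_force: [-0.8, -7.6, 10.2]
gripper_width: 0.155
```

Request:
step_arm --pt "0 0 0 0 0 0 1" --pt "0 0 0 0 0 0 1"

```text
t: 5.62
eef_pos: [0.5746, 0.024, 0.0142]
tool_rot: [0.001, 0.762, 0.647, 0.0]
contact_force: [1.3, -0.9, 9.6]
gripper_width: 0.153
```

```bash
python3 - <<'E'
from h import *
import pickle
r=save('wrist','w3');pickle.dump(r,open('w3.pkl','wb'))
r=save('side','s3')
print(bot.get_obs()['eef_pos'],bot.get_obs()['contact_force'])
E
```

```text
[0.57460065 0.02404786 0.0142335 ] [-0.75671578 -0.1132106   9.70849849]
```

View pics/w3.png

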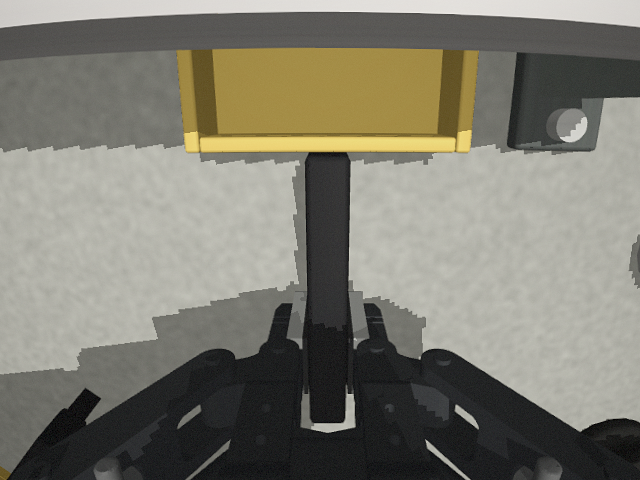

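View pics/s3.png

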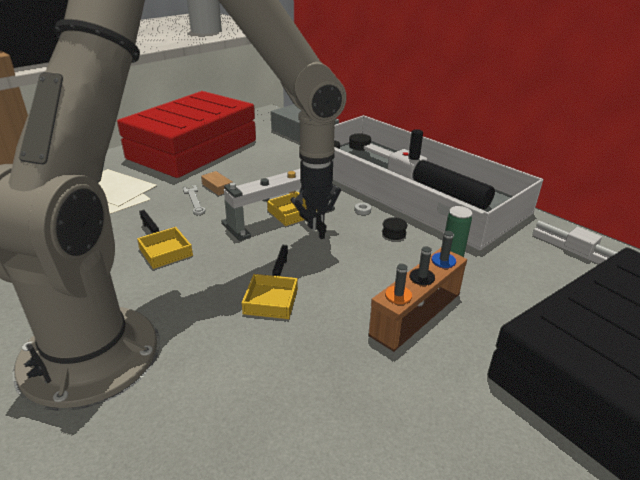

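Request:
step_arm --pt "0 0 0 0 0 0 -1" --pt "0 0 0 0 0 0 -1" --pt "0 0 0 0 0 0 -1" --pt "0 0 0 0 0 0 -1" --pt "0 0 0 0 0 0 -1" --pt "0 0 0.02 0 0 0 -1" --pt "0 0 0.06 0 0 0 -1" --pt "0 0 0.1 0 0 0 -1" --pt "0 -0.01 0.14 0 0 0 -1" --pt "0 -0.03 0.18 0 0 0 -1"

```text
t: 6.55
eef_pos: [0.5745, -0.0021, 0.1922]
tool_rot: [-0.0, 0.761, 0.649, 0.0]
contact_force: [1.3, 0.0, 0.4]
gripper_width: 0.998
```

```bash
python3 - <<'E'
from h import *
import pickle
np.set_printoptions(precision=4,suppress=True)
r=save('wrist','w4');pickle.dump(r,open('w4.pkl','wb'))
o=bot.get_obs();print(o['t'],o['eef_pos'],o['tool_rot'],o['gripper_width'],o['q'])
E
```

```text
6.6 [ 0.5782 -0.0092  0.1997] [0.0036 0.7633 0.6461 0.0039] 1.0062709018444689 [-0.6422  0.4157  0.7178  1.869  -0.3285  0.9665  0.0543]
```

View pics/w4.png

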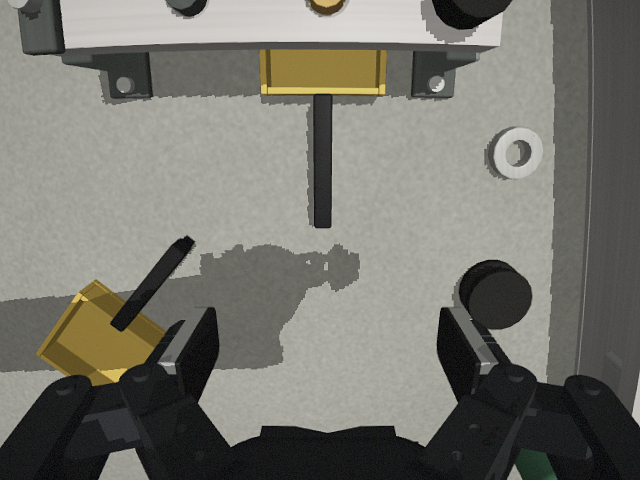

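```bash
python3 - <<'E'
from h import *
import pickle
W=pickle.load(open('w4.pkl','rb'))
X=onz(W,(322.5,227),.04)[:2];print(X, X+.15*np.array([.163,.987]))
print([onz(W,p,.03)[:2] for p in[(262,95),(385,95)]])
print(bot.get_obs()['eef_pos'])
E
```

```text
[ 0.56978439 -0.00923045] [0.59423439 0.13881955]
[array([0.54103675, 0.09723223]), array([0.63224943, 0.08257698])]
[ 0.57817803 -0.00918323  0.1996898 ]
```

Request:
step_arm --pt "-0.01 -0.03 0.02 0 0 -7 -1" --pt "-0.02 -0.06 0.02 0 0 -14 -1" --pt "-0.035 -0.09 0.02 0 0 -21 -1" --pt "-0.05 -0.12 0.02 0 0 -28 -1" --pt "-0.06 -0.15 0.02 0 0 -35 -1" --pt "-0.07 -0.18 0.02 0 0 -42 -1" --pt "-0.085 -0.21 0.02 0 0 -49 -1" --pt "-0.1 -0.24 0.02 0 0 -56 -1" --pt "-0.11 -0.27 0.02 0 0 -63 -1" --pt "-0.12 -0.3 0.02 0 0 -70 -1"

```text
t: 7.43
eef_pos: [0.4535, -0.3052, 0.2103]
tool_rot: [-0.0, 0.996, 0.09, 0.0]
contact_force: [0.2, -0.3, 0.4]
gripper_width: 1.002
```

Request:
step_arm --pt "-0.008 -0.026 0 0 0 -5 -1" --pt "-0.008 -0.026 0 0 0 -5 -1" --pt "-0.008 -0.026 0 0 0 -5 -1" --pt "-0.008 -0.026 0 0 0 -5 -1"

```text
t: 7.77
eef_pos: [0.4467, -0.3295, 0.2101]
tool_rot: [-0.0, 0.999, 0.05, -0.0]
contact_force: [1.0, 0.2, -0.5]
gripper_width: 0.998
```

```bash
python3 - <<'E'
from h import *
import pickle
np.set_printoptions(precision=4,suppress=True)
r=save('wrist','w5');pickle.dump(r,open('w5.pkl','wb'))
r=save('side','s5');r=save('top','t5')
o=bot.get_obs();print(o['t'],o['eef_pos'],o['tool_rot'],o['gripper_width'],o['q'],o['contact_force'])
E
```

```text
7.9167 [ 0.4473 -0.3287  0.2103] [-0.0004  0.9987  0.0512  0.    ] 1.0027819674574066 [-0.2712  0.4922  1.0745  1.9142 -0.5041  1.038  -0.4462] [-0.2459  0.1285  1.0498]
```

View pics/w5.png

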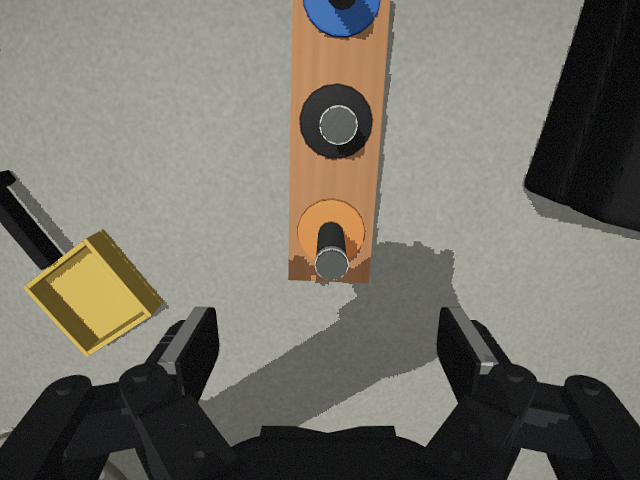

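View pics/s5.png

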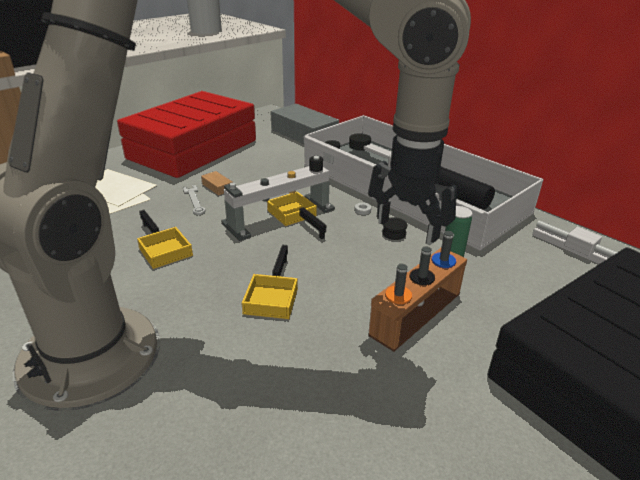

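```bash
python3 - <<'E'
from h import *
import pickle
W=pickle.load(open('w5.pkl','rb'))
print(onz(W,(332,264),.156),onz(W,(331,231),.096), bot.get_obs()['eef_pos'])
print(proj(W,(.4463,-.3320,.156)),proj(W,(.4463,-.3320,.096)))
E
```

```text
[ 0.44687093 -0.33105741  0.156     ] [ 0.4471557  -0.33096877  0.096     ] [ 0.4473423  -0.32874192  0.21029716]
[333.60082497 265.12043633] [332.34616721 232.30917931]
```

Request:
step_arm --pt "-0.001 -0.0025 -0.02 0 0 0 -1" --pt "-0.001 -0.0025 -0.045 0 0 0 -1" --pt "-0.001 -0.0025 -0.07 0 0 0 -1" --pt "-0.001 -0.0025 -0.09 0 0 0 -1" --pt "-0.001 -0.0025 -0.099 0 0 0 -1" --pt "-0.001 -0.0025 -0.099 0 0 0 -1" --pt "-0.001 -0.0025 -0.099 0 0 0 -1"

```text
t: 8.5
eef_pos: [0.446, -0.3324, 0.112]
tool_rot: [0.0, 0.999, 0.05, -0.0]
contact_force: [0.7, -0.7, 0.5]
gripper_width: 1.0
```

```bash
python3 - <<'E'
from h import *
np.set_printoptions(precision=4,suppress=True)
r=save('wrist','w6');r=save('side','s6')
o=bot.get_obs();print(o['t'],o['eef_pos'],o['tool_rot'],o['gripper_width'],o['contact_force'])
im=cv2.imread('pics/s6.png')[180:340,340:500];cv2.imwrite('pics/s6z.png',cv2.resize(im,None,fx=3.7,fy=3.7,interpolation=cv2.INTER_CUBIC))
E
```

```text
8.6 [ 0.4465 -0.3331  0.1129] [0.0006 0.9987 0.05   0.0009] 1.002445476034564 [0.4151 0.4672 0.1033]
```

View pics/w6.png

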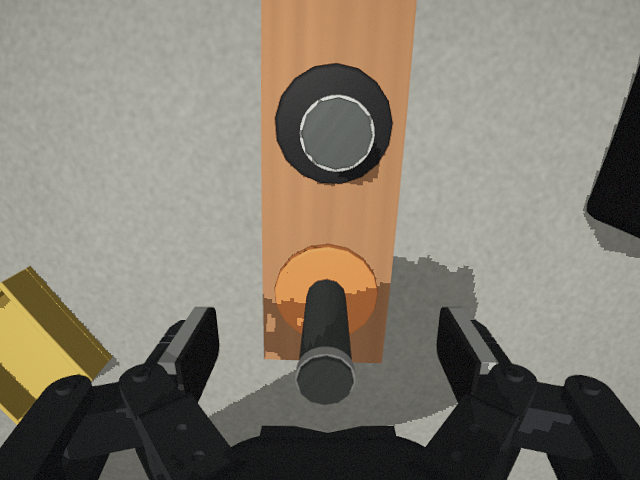

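View pics/s6z.png

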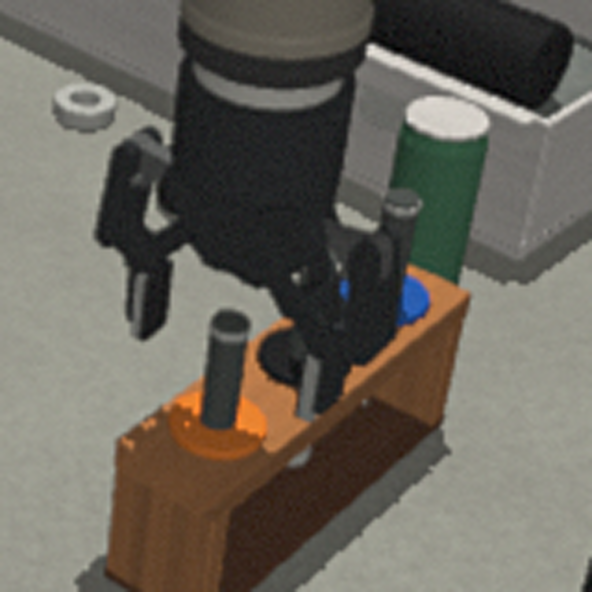

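Request:
step_arm --pt "0 0 0 0 0 0 1" --pt "0 0 0 0 0 0 1" --pt "0 0 0 0 0 0 1" --pt "0 0 0 0 0 0 1" --pt "0 0 0 0 0 0 1" --pt "0 0 0 0 0 0 1" --pt "0 0 0 0 0 0 1" --pt "0 0 0 0 0 0 1" --force 80

```text
t: 9.27
eef_pos: [0.4457, -0.3326, 0.1118]
tool_rot: [-0.0, 0.999, 0.05, 0.0]
contact_force: [-0.4, 1.8, 4.8]
gripper_width: 0.191
```

Request:
step_arm --pt "0 0 0 0 0 0 1" --pt "0 0 0 0 0 0 1"

```text
t: 9.43
eef_pos: [0.4457, -0.3326, 0.1118]
tool_rot: [-0.0, 0.999, 0.05, 0.0]
contact_force: [-2.3, 1.1, 6.4]
gripper_width: 0.189
```

```bash
python3 - <<'E'
from h import *
import pickle
np.set_printoptions(precision=4,suppress=True)
r=save('wrist','w7');pickle.dump(r,open('w7.pkl','wb'))
r=save('top','t7');pickle.dump(r,open('t7.pkl','wb'))
o=bot.get_obs();print(o['t'],o['eef_pos'],o['tool_rot'],o['gripper_width'],o['contact_force'])
E
```

```text
9.5333 [ 0.4457 -0.3326  0.1118] [-0.0001  0.9988  0.0498  0.0001] 0.19163955899028023 [-0.6804  1.7234  5.6607]
```

View pics/w7.png

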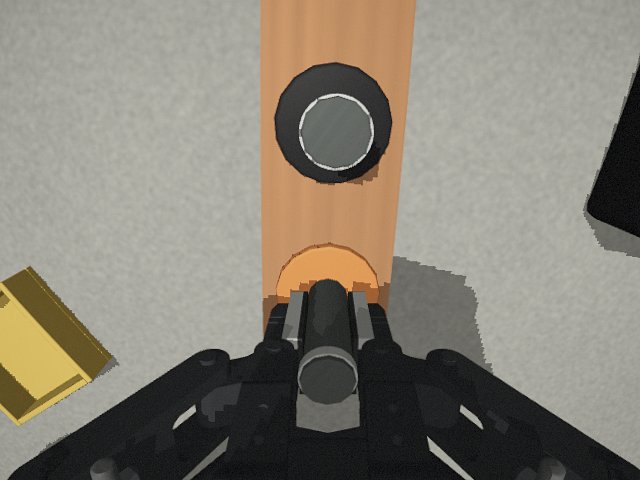

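View pics/t7.png

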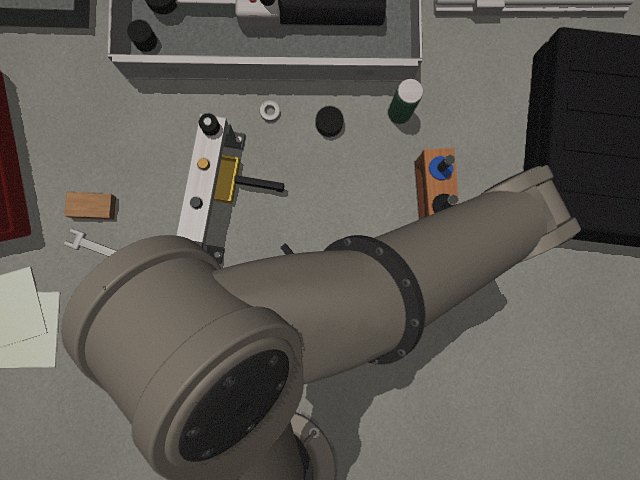

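Request:
step_arm --pt "0 0 0.01 0 0 0 1" --pt "0 0 0.025 0 0 0 1" --pt "0 0 0.045 0 0 0 1" --pt "0 0 0.065 0 0 0 1" --pt "0 0 0.085 0 0 0 1" --pt "0 0 0.105 0 0 0 1" --pt "0 0 0.12 0 0 0 1" --pt "0 0 0.13 0 0 0 1" --pt "0 0 0.13 0 0 0 1"

```text
t: 10.28
eef_pos: [0.4462, -0.3334, 0.2435]
tool_rot: [0.001, 0.999, 0.05, 0.001]
contact_force: [-0.1, -0.9, -2.3]
gripper_width: 0.185
```

```bash
python3 - <<'E'
from h import *
import pickle
np.set_printoptions(precision=4,suppress=True)
r=save('side','s8');pickle.dump(r,open('s8.pkl','wb'))
o=bot.get_obs();print(o['t'],o['eef_pos'],o['tool_rot'],o['gripper_width'],o['contact_force'],o['q'])
im=cv2.imread('pics/s8.png')[120:320,340:540];cv2.imwrite('pics/s8z.png',cv2.resize(im,None,fx=3,fy=3,interpolation=cv2.INTER_CUBIC))
E
```

```text
10.3333 [ 0.4459 -0.3328  0.2421] [0.0003 0.9988 0.0499 0.0006] 0.1893590314935248 [-0.6471  1.0222 -2.3159] [-0.2977  0.4581  1.1148  1.8794 -0.4639  1.094  -0.4732]
```

View pics/s8z.png

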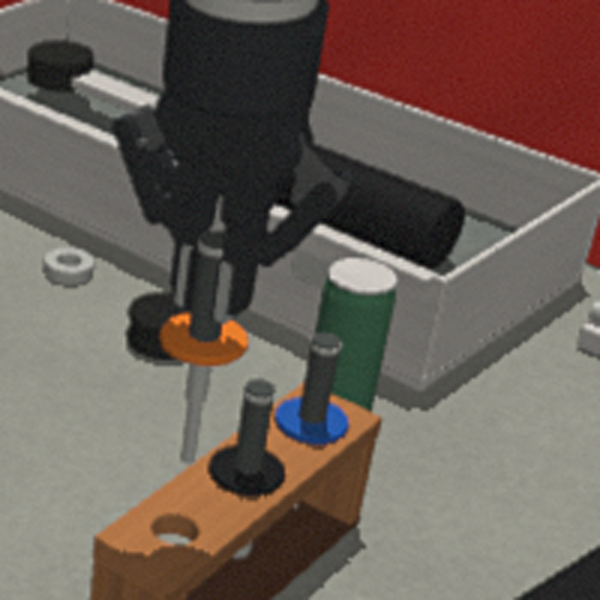

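```bash
python3 - <<'E'
from h import *
import pickle
S=pickle.load(open('s8.pkl','rb'))
print(proj(S,(.4467,-.332,.140)),onz(S,(403,273.5),.140),'hole',onz(S,(398.6,296.8),.09))
E
```

```text
[401.46137578 273.76372806] [ 0.44929333 -0.33332105  0.14      ] hole [ 0.44505673 -0.33357064  0.09      ]
```

Request:
step_arm --pt "0.005 0.015 0.005 0 0 0 1" --pt "0.013 0.04 0.005 0 0 0 1" --pt "0.022 0.07 0.005 0 0 0 1" --pt "0.032 0.1 0.005 0 0 0 1" --pt "0.042 0.13 0.005 0 0 0 1" --pt "0.052 0.16 0.005 0 0 0 1" --pt "0.062 0.19 0.005 0 0 0 1" --pt "0.072 0.22 0.005 0 0 0 1" --pt "0.082 0.25 0.005 0 0 0 1" --pt "0.092 0.28 0.005 0 0 0 1"

```text
t: 11.17
eef_pos: [0.5371, -0.0508, 0.2453]
tool_rot: [-0.0, 0.999, 0.05, -0.001]
contact_force: [0.4, -0.1, -1.9]
gripper_width: 0.187
```

Request:
step_arm --pt "0.01 0.03 0 0 0 0 1" --pt "0.02 0.06 0 0 0 0 1" --pt "0.03 0.09 0 0 0 0 1" --pt "0.04 0.12 0 0 0 0 1" --pt "0.05 0.15 0 0 0 0 1" --pt "0.056 0.17 0 0 0 0 1" --pt "0.06 0.183 0 0 0 0 1" --pt "0.06 0.188 0 0 0 0 1" --pt "0.06 0.188 0 0 0 0 1" --pt "0.06 0.188 0 0 0 0 1"

```text
t: 12.0
eef_pos: [0.5971, 0.1335, 0.2463]
tool_rot: [0.0, 0.999, 0.049, -0.0]
contact_force: [0.3, -0.1, -0.8]
gripper_width: 0.194
```

```bash
python3 - <<'E'
from h import *
import pickle
np.set_printoptions(precision=4,suppress=True)
r=save('side','s9');pickle.dump(r,open('s9.pkl','wb'))
w=save('wrist','w9');pickle.dump(w,open('w9.pkl','wb'));save('top','t9')
o=bot.get_obs();print(o['t'],o['eef_pos'],o['tool_rot'],o['gripper_width'],o['contact_force'],o['q'])
im=cv2.imread('pics/s9.png')[80:230,210:360];cv2.imwrite('pics/s9z.png',cv2.resize(im,None,fx=4,fy=4,interpolation=cv2.INTER_CUBIC))
E
```

```text
12.15 [0.5974 0.1334 0.2468] [-0.      0.9988  0.0483  0.0001] 0.18494601039234915 [ 0.8438 -0.7917 -1.7848] [-1.0851  0.5965  1.1362  1.7441 -0.5822  1.1856 -1.2573]
```

View pics/s9z.png

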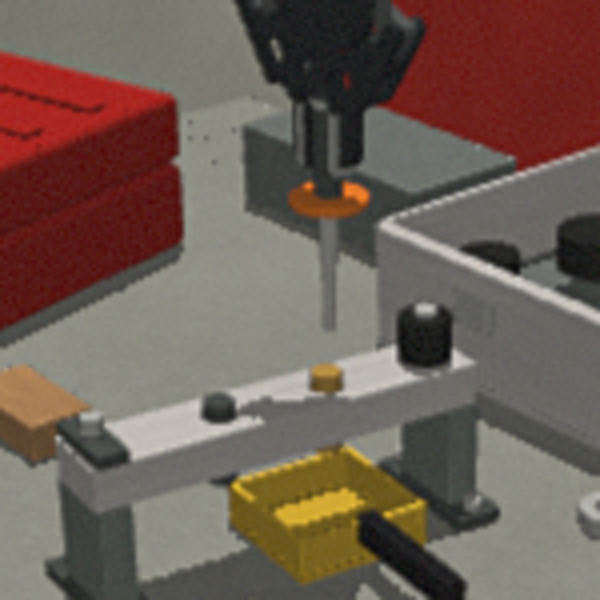

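View pics/w9.png

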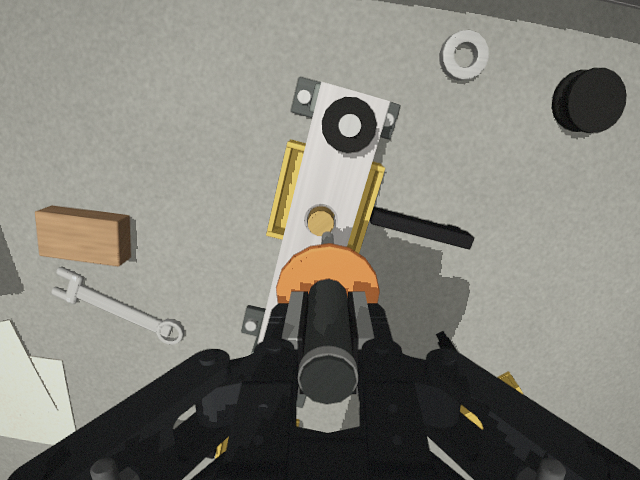

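View pics/t9.png

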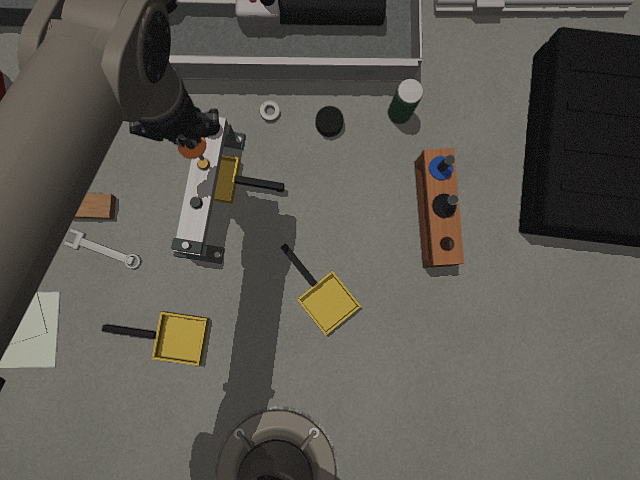

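```bash
python3 - <<'E'
from h import *
import pickle
np.set_printoptions(precision=4,suppress=True)
S=pickle.load(open('s9.pkl','rb'));W=pickle.load(open('w9.pkl','rb'))
im=W['color'][:,:,::-1][190:260,280:370];cv2.imwrite('pics/w9z.png',cv2.resize(im,None,fx=8,fy=8,interpolation=cv2.INTER_CUBIC))
print('pin',onz(W,(321,220),.115),onz(S,(291.4,172.8),.115))
print('tip side',onz(S,(292.1,161.2),.145),proj(S,(.598,.134,.145)),proj(W,(.598,.134,.145)))
E
```

```text
pin [0.6    0.1389 0.115 ] [0.5976 0.137  0.115 ]
tip side [0.6012 0.1378 0.145 ] [292.1422 162.0527] [327.431  235.7401]
```

View pics/w9z.png

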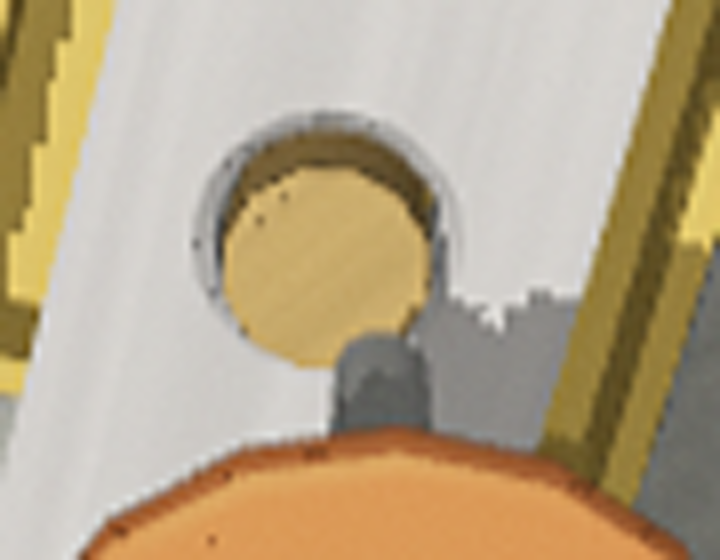

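```bash
python3 - <<'E'
from h import *
import pickle
np.set_printoptions(precision=4,suppress=True)
W=pickle.load(open('w9.pkl','rb'))
print('pin',onz(W,(320.9,223.2),.115),'tip',onz(W,(327.7,236),.145),bot.get_obs()['eef_pos'])
E
```

```text
pin [0.5975 0.1388 0.115 ] tip [0.5978 0.1338 0.145 ] [0.5974 0.1334 0.2468]
```

Request:
step_arm --pt "0 0.004 -0.01 0 0 0 1" --pt "0 0.004 -0.02 0 0 0 1" --pt "0 0.004 -0.024 0 0 0 1" --pt "0 0.004 -0.024 0 0 0 1"

```text
t: 12.48
eef_pos: [0.5965, 0.1394, 0.2207]
tool_rot: [0.0, 0.999, 0.05, -0.001]
contact_force: [-0.2, -0.0, -1.9]
gripper_width: 0.193
```

```bash
python3 - <<'E'
from h import *
import pickle
np.set_printoptions(precision=4,suppress=True)
w=save('wrist','w10');s=save('side','s10')
o=bot.get_obs();print(o['t'],o['eef_pos'],o['contact_force'])
a=cv2.resize(w['color'][:,:,::-1][170:270,270:370],None,fx=4,fy=4,interpolation=cv2.INTER_CUBIC)
b=cv2.resize(s['color'][:,:,::-1][110:210,240:340],None,fx=4,fy=4,interpolation=cv2.INTER_CUBIC)
cv2.imwrite('pics/z10.png',np.hstack([a,b]))
E
```

```text
12.5833 [0.5975 0.1392 0.2222] [-0.0683 -0.6323 -0.4663]
```

View pics/z10.png

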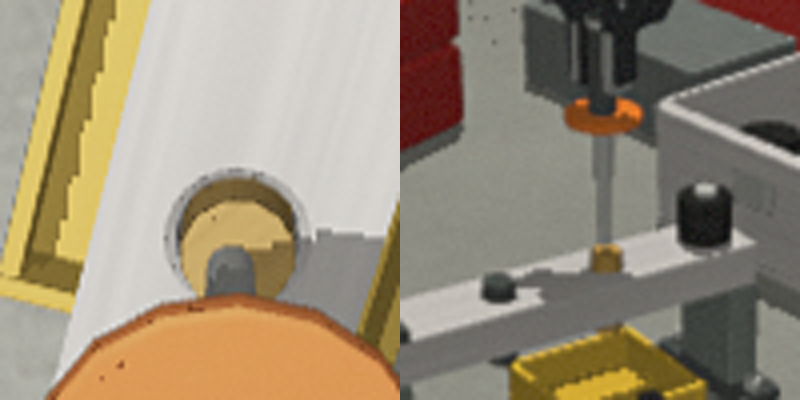

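Request:
step_arm --pt "0 -0.001 -0.004 0 0 0 1" --pt "0 -0.001 -0.008 0 0 0 1" --pt "0 -0.001 -0.012 0 0 0 1" --pt "0 -0.001 -0.016 0 0 0 1" --pt "0 -0.001 -0.02 0 0 0 1" --pt "0 -0.001 -0.024 0 0 0 1" --pt "0 -0.001 -0.028 0 0 0 1" --pt "0 -0.001 -0.032 0 0 0 1" --pt "0 -0.001 -0.036 0 0 0 1" --pt "0 -0.001 -0.036 0 0 0 1"

```text
t: 13.42
eef_pos: [0.5969, 0.1385, 0.1855]
tool_rot: [0.0, 0.999, 0.05, -0.001]
contact_force: [-0.6, -0.6, -1.8]
gripper_width: 0.194
```

```bash
python3 - <<'E'
from h import *
import pickle
np.set_printoptions(precision=4,suppress=True)
w=save('wrist','w11');s=save('side','s11')
o=bot.get_obs();print(o['t'],o['eef_pos'],o['contact_force'],o['gripper_width'],o['tool_rot'])
a=cv2.resize(w['color'][:,:,::-1][150:300,250:400],None,fx=2.667,fy=2.667,interpolation=cv2.INTER_CUBIC)
b=cv2.resize(s['color'][:,:,::-1][130:230,240:340],None,fx=4,fy=4,interpolation=cv2.INTER_CUBIC)
cv2.imwrite('pics/z11.png',np.hstack([a,b]))
E
```

```text
13.5167 [0.5972 0.1384 0.186 ] [-0.3616 -0.4594 -1.1123] 0.18542534937144006 [ 0.0002  0.9988  0.0498 -0.0005]
```

View pics/z11.png

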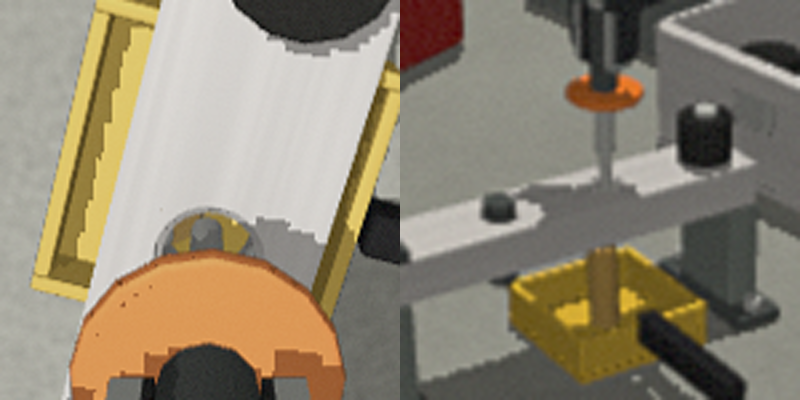

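Request:
step_arm --pt "0 0 0.01 0 0 0 1" --pt "0 0 0.025 0 0 0 1" --pt "0 0 0.04 0 0 0 1" --pt "0 0 0.055 0 0 0 1" --pt "0 0 0.06 0 0 0 1"

```text
t: 13.93
eef_pos: [0.5992, 0.138, 0.2503]
tool_rot: [-0.0, 0.999, 0.05, 0.002]
contact_force: [0.3, -0.3, -1.6]
gripper_width: 0.186
```

```bash
python3 - <<'E'
from h import *
import pickle
np.set_printoptions(precision=4,suppress=True)
w=save('wrist','w12');s=save('side','s12');pickle.dump(s,open('s12.pkl','wb'))
o=bot.get_obs();print(o['t'],o['eef_pos'],o['contact_force'],o['gripper_width'],o['tool_rot'])
a=cv2.resize(w['color'][:,:,::-1][150:300,250:400],None,fx=2.667,fy=2.667,interpolation=cv2.INTER_CUBIC)
b=cv2.resize(s['color'][:,:,::-1][130:230,240:340],None,fx=4,fy=4,interpolation=cv2.INTER_CUBIC)
cv2.imwrite('pics/z12.png',np.hstack([a,b]))
for z in(.005,.06):print(z,proj(s,(.598,.137,z)))
E
```

```text
14.0333 [0.5986 0.1383 0.2485] [-0.5264  0.6565 -2.8047] 0.19107344681613783 [-0.0005  0.9988  0.0498  0.0015]
0.005 [292.1413 211.0199]
0.06 [291.8396 192.3405]
```

View pics/z12.png

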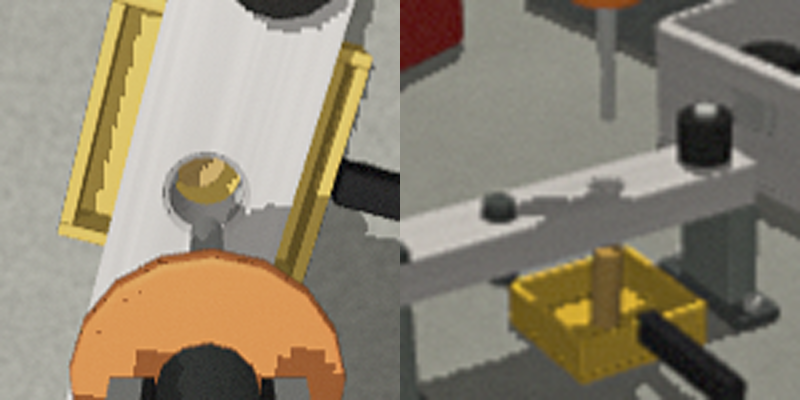

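Request:
step_arm --pt "-0.005 -0.015 0 0 0 0 1" --pt "-0.013 -0.04 0 0 0 0 1" --pt "-0.022 -0.07 0 0 0 0 1" --pt "-0.032 -0.1 0 0 0 0 1" --pt "-0.042 -0.13 0 0 0 0 1" --pt "-0.052 -0.16 0 0 0 0 1" --pt "-0.062 -0.19 0 0 0 0 1" --pt "-0.072 -0.22 0 0 0 0 1" --pt "-0.082 -0.25 0 0 0 0 1" --pt "-0.092 -0.28 0 0 0 0 1"

```text
t: 14.87
eef_pos: [0.5037, -0.1433, 0.2459]
tool_rot: [-0.0, 0.999, 0.05, -0.001]
contact_force: [0.3, 0.1, -1.0]
gripper_width: 0.189
```

Request:
step_arm --pt "-0.01 -0.03 0 0 0 0 1" --pt "-0.02 -0.06 0 0 0 0 1" --pt "-0.03 -0.09 0 0 0 0 1" --pt "-0.04 -0.12 0 0 0 0 1" --pt "-0.05 -0.15 0 0 0 0 1" --pt "-0.056 -0.175 0 0 0 0 1" --pt "-0.06 -0.187 0 0 0 0 1" --pt "-0.06 -0.191 0 0 0 0 1" --pt "-0.06 -0.191 0 0 0 0 1" --pt "-0.06 -0.191 0 0 0 0 1"

```text
t: 15.7
eef_pos: [0.4455, -0.3317, 0.246]
tool_rot: [-0.001, 0.999, 0.05, -0.0]
contact_force: [-0.6, 0.1, -2.1]
gripper_width: 0.189
```

```bash
python3 - <<'E'
from h import *
import pickle
np.set_printoptions(precision=4,suppress=True)
w=save('wrist','w13');s=save('side','s13');pickle.dump(s,open('s13.pkl','wb'))
for i in range(3):
    o=bot.get_obs();print(o['t'],o['eef_pos'],o['tool_rot'])
a=cv2.resize(w['color'][:,:,::-1][200:400,220:420],None,fx=2,fy=2,interpolation=cv2.INTER_CUBIC)
b=cv2.resize(s['color'][:,:,::-1][220:320,350:450],None,fx=4,fy=4,interpolation=cv2.INTER_CUBIC)
cv2.imwrite('pics/z13.png',np.hstack([a,b]))
E
```

```text
15.8 [ 0.4462 -0.3311  0.2461] [-0.0005  0.9987  0.0509 -0.0002]
15.8 [ 0.4462 -0.3311  0.2461] [-0.0005  0.9987  0.0509 -0.0002]
15.8 [ 0.4462 -0.3311  0.2461] [-0.0005  0.9987  0.0509 -0.0002]
```

View pics/z13.png

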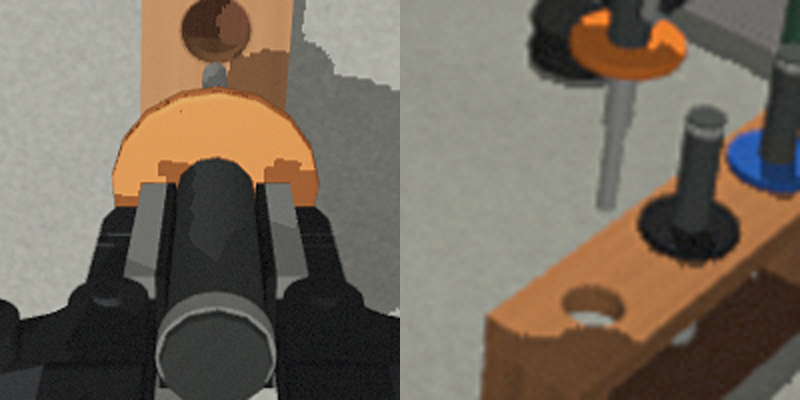

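Request:
step_arm --pt "0 -0.001 -0.02 0 0 0 1" --pt "0 -0.001 -0.04 0 0 0 1" --pt "0 -0.001 -0.06 0 0 0 1" --pt "0 -0.001 -0.08 0 0 0 1" --pt "0 -0.001 -0.1 0 0 0 1" --pt "0 -0.001 -0.115 0 0 0 1" --pt "0 -0.001 -0.125 0 0 0 1" --pt "0 -0.001 -0.13 0 0 0 1" --pt "0 -0.001 -0.133 0 0 0 1" --pt "0 -0.001 -0.133 0 0 0 1"

```text
t: 16.63
eef_pos: [0.446, -0.3334, 0.1136]
tool_rot: [0.0, 0.999, 0.05, 0.0]
contact_force: [-0.2, -0.0, -1.8]
gripper_width: 0.188
```

```bash
python3 - <<'E'
from h import *
np.set_printoptions(precision=4,suppress=True)
s=save('side','s14')
o=bot.get_obs();print(o['t'],o['eef_pos'],o['contact_force'],o['tool_rot'])
b=cv2.resize(s['color'][:,:,::-1][220:320,350:450],None,fx=4,fy=4,interpolation=cv2.INTER_CUBIC)
cv2.imwrite('pics/z14.png',b)
E
```

```text
16.6833 [ 0.4461 -0.3337  0.1141] [-0.0858 -0.1493 -1.964 ] [0.0002 0.9988 0.05   0.0003]
```

View pics/z14.png

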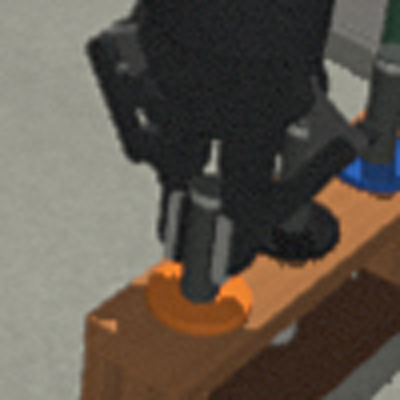

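Request:
step_arm --pt "0 0 -0.001 0 0 0 1" --pt "0 0 -0.002 0 0 0 1" --pt "0 0 -0.002 0 0 0 1"

```text
t: 16.93
eef_pos: [0.4459, -0.3337, 0.1119]
tool_rot: [0.0, 0.999, 0.05, 0.0]
contact_force: [0.2, -0.4, -2.1]
gripper_width: 0.192
```

Request:
step_arm --pt "0 0 0 0 0 0 0.2" --pt "0 0 0 0 0 0 0" --pt "0 0 0 0 0 0 -0.5" --pt "0 0 0 0 0 0 -1" --pt "0 0 0 0 0 0 -1" --pt "0 0 0 0 0 0 -1" --pt "0 0 0 0 0 0 -1" --pt "0 0 0 0 0 0 -1" --pt "0 0 0.01 0 0 0 -1" --pt "0 0 0.03 0 0 0 -1"

```text
t: 17.77
eef_pos: [0.4445, -0.3327, 0.1407]
tool_rot: [-0.001, 0.999, 0.05, -0.002]
contact_force: [-0.2, 0.0, 0.2]
gripper_width: 0.999
```

Request:
step_arm --pt "0 0 0.03 0 0 0 -1" --pt "0 0 0.06 0 0 0 -1" --pt "0 0 0.09 0 0 0 -1" --pt "0 0 0.12 0 0 0 -1" --pt "0.01 0.03 0.13 0 0 0 -1" --pt "0.02 0.06 0.14 0 0 0 -1" --pt "0.03 0.09 0.14 0 0 0 -1" --pt "0.04 0.12 0.14 0 0 0 -1" --pt "0.04 0.12 0.14 0 0 0 -1" --pt "0.04 0.12 0.14 0 0 0 -1"

```text
t: 18.6
eef_pos: [0.4865, -0.2116, 0.2819]
tool_rot: [-0.0, 0.999, 0.052, 0.0]
contact_force: [-0.5, -0.5, -0.6]
gripper_width: 0.997
```

```bash
python3 - <<'E'
from h import *
import pickle
np.set_printoptions(precision=4,suppress=True)
s=save('side','s15');pickle.dump(s,open('s15.pkl','wb'));t=save('top','t15')
o=bot.get_obs();print(o['t'],o['eef_pos'],o['contact_force'],np.abs(o['joint_vel']).max())
E
```

```text
18.7 [ 0.4852 -0.2144  0.282 ] [0.116  0.0768 0.6858] 0.02758591419194596
```

View pics/s15.png

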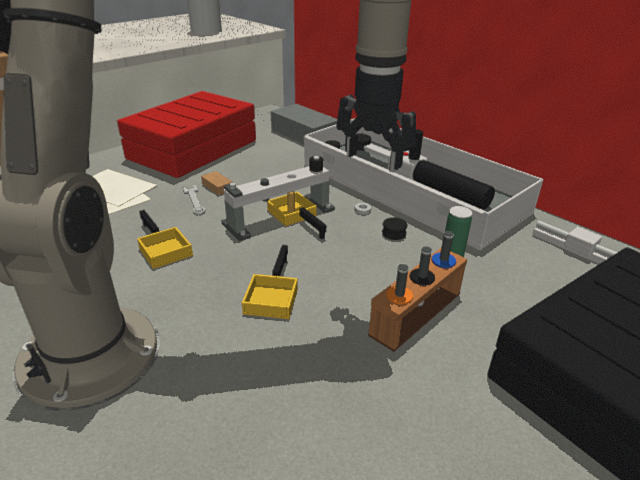

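View pics/t15.png

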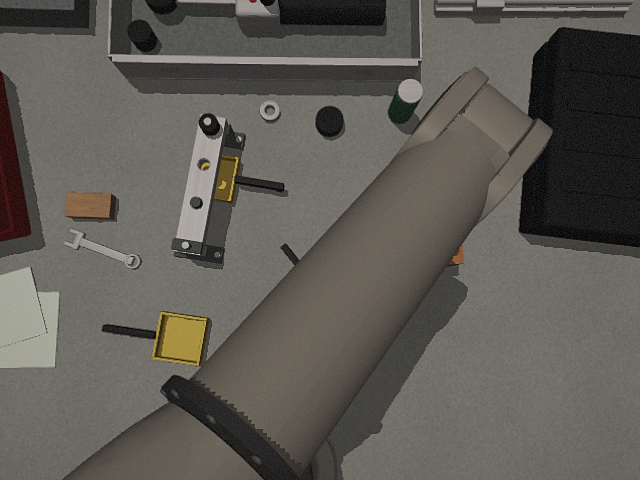

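```bash
python3 - <<'E'
from h import *
a=cv2.imread('pics/side0.png');b=cv2.imread('pics/s15.png')
f=lambda i:cv2.resize(i[250:325,360:435],None,fx=5,fy=5,interpolation=cv2.INTER_CUBIC)
g=cv2.resize(b[160:235,250:325],None,fx=5,fy=5,interpolation=cv2.INTER_CUBIC)
cv2.imwrite('pics/z15.png',np.hstack([f(a),f(b)]));cv2.imwrite('pics/z16.png',g)
E
```

```text
(no output)
```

View pics/z15.png

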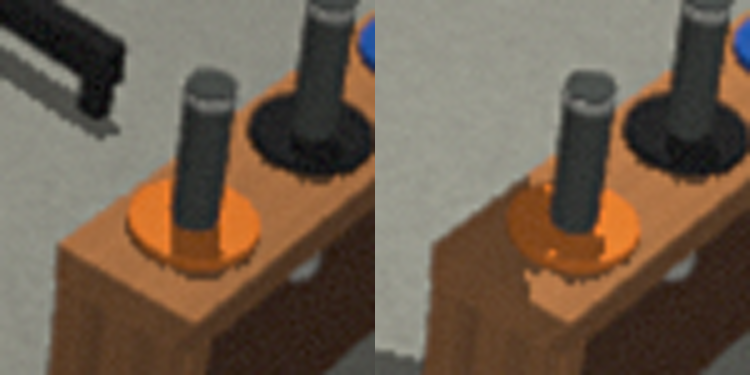

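View pics/z16.png

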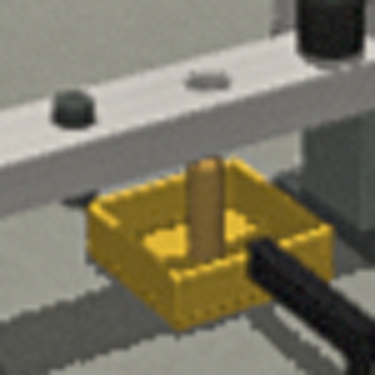

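The punch hangs within about a pixel of where it started. The brass pin stands in the pan and the steel pin is still seated, so I'm handing in.

```bash
python3 -c "
from station import bot
print(bot.hand_in())"
```

```text
the job is handed in; nothing more can be done
None
```

The job is handed in at about 19 s on the robot's clock, with every step done; the hand-in reported no verdict.

- **Pan:** I slid the farthest yellow pan under the brass pin by its handle. The wrist camera put its centre about 5 mm from the pin's axis.
- **Brass pin:** I drove it out with the orange-guard punch, tip roughly 20 mm below the arm's face. It now stands upright on the pan's floor.
- **Punch:** It hangs upright in its own socket again, guard on the rack, within about 1–2 mm of its start in the side picture.
- **Steel pin:** It is still seated in the arm.
- **Robot:** The gripper was open and clear of everything at hand-in.

No check failed. My estimates of one point from different cameras disagreed by 2–5 mm, within every tolerance. My first height check on the pins also looked wrong, because I had read 105 mm as the pin's top. It is the arm's face, and with the pin's top at 115 mm the cameras agreed.

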